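# Clear and pop open the battery hatch of a desk power unit

## Robot

A 7-joint arm with a two-finger parallel gripper is mounted at the origin on a cart in front of the work surface, level with it; the furniture and walls round the work are solid. World frame = base frame: x ahead of the robot, y to its left, z up, the work surface at z = 0. Lengths are in mm, angles in rad, forces in N, time in s.
With the tool pointing down it reaches from about 425 to 950 mm from the base axis. Payload 4.7 kg.
Tool frame: the origin (TCP) lies at the very end of the fingers, on their centre line; the grasp point (between the pads) lies 19 mm behind it; z points along the fingers, y is the direction in which the jaws open and shut (so a half turn about z gives the same grasp; the last joint's range is limited). The gripper opens to 87 mm and grips with 3 to 60 N. Pads are 19 mm wide; open, the fingers measure 117 mm over their backs; the gripper's body (75 mm by 190 mm) begins 51 mm behind the grasp point.
Start: joints at [-1.181, 0.469, -0.049, 1.532, 0.024, 1.141, -0.082], TCP at [274.461, 616.701, 222.573] pointing down, gripper open.
Joint ranges: [-2.59, 2.59], [-0.33, 1.99], [-1.39, 1.29], [0.1, 2.45], [-1.04, 4.18], [0.21, 1.99], [-2.66, 2.66]. Speed limits (rad/s): [2.57, 2.57, 3.14, 3.14, 3.14, 3.14, 3.14].

## Interface

Orientations are given as a rotation vector (axis times angle).
In Python, from workcell import r gives the robot as it stands.
- The arm moves only by the shell command python3 -m inch 'ROWS'. ROWS is a JSON object of lists of equal length, an entry for each row: "xyz": the shift along the tool's x, y, z in cm, a list of three; "rotation": the turn, a rotation vector about the tool's x, y, z in rad, a list of three; "claw": the finger opening in cm, from 0 to 8.7. In form: {"xyz": [[x, y, z], ...], "rotation": [[wx, wy, wz], ...], "claw": [claw, ...]}. A call has 1 to 5 rows; each row shifts and turns the pose as measured when the row begins, along the tool's axes as they then stand; what a row does not reach is not made up. A row lasts 1/12 s, in which the tool goes at most 41.7 mm and 7.16 degrees, less where a joint would pass 70% of its speed; a pose out of reach is approached as far as the arm can. A call with a gripper value outside its range is refused whole. The fingers move at their own pace and stop on an object; the grip force is fixed at half the most. Time passes only in rows, so rows that do not move let the fingers close. It gives the time, the measured TCP pose, the force and the opening at its end, in the units of the state.
- r.get_state(): the state, without advancing time (a new reading comes with each control period).
- r.camera(name): name is "scene" or "top"; returns (picture, depth): 384x512x3 uint8, red, green, blue; 384x512 float32, mm along the optical axis (not along the pixel's ray), 0 where there is no reading.
- r.calibration(name): a dict with "fov_y" (degrees; the focal length in pixels is half the picture's height over the tangent of half this angle, whatever the lens; pixels are square), "cx", "cy" (the principal point, pixels), "k1" (the pictures are not rectified: a ray, as slopes to the right and down, at radius r is drawn at 1 + k1 r^2 times it, then the intrinsics apply), "rvec" (rotation vector, rad) and "tvec" (3), from world to camera coordinates, as OpenCV has them. Camera axes: x right, y down, z forward; pixel columns grow to the right and rows downward; lengths in mm; the calibration is good to about 2 mm. A picture is of the moment at which its call begins. calibration takes no time and is no camera call.
- r.hand_in(): hands the job in, once; it reports no verdict.
The state is a dict: "clock": time; "joints": joint angles; "dq": joint speeds; "effort": joint torques, N m; "position": TCP position; "eef_rot": TCP orientation; "ft_force": force on the tool from outside, world axes, zero at the start; "torque": the same for the moment, N m; "gripper_width": finger opening in mm.
Only numpy, scipy, OpenCV 4.12 (cv2) and the standard library are available. Lean on these libraries where they do the work, as an engineer would, in place of code of your own. Each camera call takes 0.05 s, during which the arm holds its last target. There are 200 camera calls.

## Task

A pack of cards is lying on the battery hatch of the desk power unit. Without picking it up, push it sideways with the fingertips until it lies clear of the hatch on the unit's long plain top beside it; then press the hatch once on its round mark, all the way in, and let go so that it pops up and stays open by itself. Do not push the popped hatch back down, and leave the stapler, the hand stamp and the tape roll alone.

Things in the scene. Friction and masses are not known exactly. Their poses are not given: they have to be found in the camera images.
- power_unit: Low grey box fixed to the desk, 60 mm high. Origin on the desk under the hatch's centre, z up, x from the front wall (charging slots) to the rear bar (four flat round sockets), y towards its long plain top. Spans x -65 to +90, y -75 to +200 mm. The hatch covers x -51 to +49, y -54 to +54, its top at z = 61. Top flat: nothing stands on it but the card pack.
- hatch_press_mark (a point): Centre of the 18 mm round mark on top of the hatch, where it is pressed: 88 mm from the hinge, 12 mm from the free front edge, midway across. Moves with the hatch. It begins to sink at about 5.5 N, goes down at 6 to 8 N and meets a hard stop 6.6 mm down; a press of less than 5 mm leaves the latch shut.
- hatch (a joint): Angle of the white hatch (100 x 108 x 4 mm) on its hinge along its rear (+x) edge at z = 57 mm: 0 shut and latched, negative pressed in (hard stop -0.075 rad), 1.25 fully open at its stop. Pressed past -0.058 rad and let go, it swings up by spring, damped, in about 2 s, following the finger. Pushing it fully down again from open latches it again.
- pack_centre (a point): Centre (half-way up) of the banded pack of cards, 57 x 91 x 25 mm, about 110 g, loose, lying flat on the hatch. Its x axis runs along its 57 mm side, its y axis along its 91 mm side, z up; at the start the 91 mm side runs roughly along the unit's x.
- deck_spot (a point): Point on the unit's plain top, at z = 60 mm, 120 mm from the hatch centre along the unit's y: middle of the place where the pack is to lie. The plain top runs from y = +57 to +200 mm in the unit's frame, level with the bars in front and behind. Axes as the unit's.
- stapler: Bystander: desk stapler, 34 x 139 x 52 mm, loose; origin under its centre.
- stamp: Bystander: wooden hand stamp standing, 27 x 48 x 66 mm, loose; origin under its centre.
- tape_roll: Bystander: roll of brown tape, 92 mm across, 48 mm high, loose; origin under its centre.

How it is judged (in metres and radians):
On the way, in this order (a step that is already met when the one before it is completed fails the run):
1. the pack lies on the plain top, clear of the still shut hatch (y of pack_centre in the frame of power_unit above 0.082 m and z of pack_centre in the frame of power_unit above 0.065 m and value of joint hatch below 0.03 rad), for 0.2 s.
2. the hatch is pressed in past its latch (value of joint hatch below -0.045 rad and contact force between the fingers and power_unit above 2 N), for 0.02 s.
3. the hatch has popped and stays open untouched (value of joint hatch above 1.05 rad and contact force between the arm and power_unit below 0.2 N), for 0.4 s.
At the end, for the whole second after the job is handed in: The hatch stands open by itself (over 1.05 rad) and still; the card pack rests flat on the unit's plain top, its centre 82 to 200 mm from the hatch centre along the unit's y (value of joint hatch above 1.05 rad and velocity of joint hatch between -0.05 and 0.05 rad/s and y of pack_centre in the frame of power_unit between 0.082 and 0.2 m and z of pack_centre in the frame of power_unit between 0.067 and 0.08 m and angle between pack_centre's own z axis and vertical below 0.1 rad and linear speed of card_pack below 0.02 m/s); the robot touches nothing.
It fails at once if the card pack was lifted or tipped instead of slid (z of pack_centre in the frame of power_unit above 0.088 m or angle between pack_centre's own z axis and vertical above 0.35 rad).
It fails at once if the card pack was pushed off the unit (z of pack_centre in the frame of power_unit below 0.055 m).
It fails at once if the popped hatch was pushed back down (value of joint hatch between 0.6 and 1.1 rad and velocity of joint hatch below -0.3 rad/s).
It fails at once if a bystander was moved (distance of any of stapler, stamp, tape_roll from where it was at the start of the episode above 0.03 m).
It also fails if it takes over 38 s, if anything falls off the work surface, if the arm or the gripper's body presses on something with over 40 N, if the wrist force passes 120 N, or if a joint passes its speed limit or range.

## Working session

There is one attempt and no reset: what is moved stays moved. The work goes in short steps, Python scripts to look and compute and a shell command to move; the robot and the scene stay as the last step left them, time stands still between calls to the robot, and variables do not carry over. Pictures are saved under pics/ and viewed, about 8 in all and at most 12, crops included, and the job is handed in when it is done.

```bash
ls; mkdir -p pics; cat > h.py <<'E'
from workcell import r
import numpy as np, cv2
from scipy.spatial.transform import Rotation as R
def snap(n,f):
    p,d=r.camera(n); cv2.imwrite('pics/'+f+'.png',p[:,:,::-1]); np.save('pics/'+f+'.npy',d); return p,d
def cam(n):
    c=r.calibration(n); f=192/np.tan(np.radians(c['fov_y'])/2); return c,f
def world(n,d,u,v):
    c,f=cam(n); u=np.asarray(u,float);v=np.asarray(v,float)
    x=(u-c['cx'])/f;y=(v-c['cy'])/f;a,b=x.copy(),y.copy()
    for _ in range(20):
        s=1+c['k1']*(a*a+b*b);a,b=x/s,y/s
    z=d[np.round(v).astype(int),np.round(u).astype(int)]
    P=np.stack([a*z,b*z,z],-1)
    Rm=R.from_rotvec(c['rvec']).as_matrix()
    return (P-np.array(c['tvec']))@Rm
E
python3 - <<'E'
from h import *
for n in('top','scene'):
    snap(n,n+'0'); print(r.calibration(n))
a=cv2.imread('pics/top0.png');b=cv2.imread('pics/scene0.png')
cv2.imwrite('pics/top0b.png',cv2.resize(a,(800,600)))
print(r.get_state())
E
```

```text
pics
{'fov_y': 56.55476773469194, 'cx': 258.80495943146985, 'cy': 188.28515494929852, 'k1': 0.013941036780983925, 'rvec': array([ 2.15201079, -2.13237187,  0.11604286]), 'tvec': array([141.97215544, 520.35401458, 931.80833776])}
{'fov_y': 47.56490422378337, 'cx': 251.9862463946161, 'cy': 188.06026369971963, 'k1': -0.14322938155121273, 'rvec': array([ 2.25140863, -0.54748841,  0.26627465]), 'tvec': array([-403.4823597 ,  312.82931411,  970.40715223])}
{'clock': 0.1, 'joints': array([-1.1809359 ,  0.46934986, -0.04862788,  1.53354096,  0.02409532,
        1.14102929, -0.08229376]), 'dq': array([-0.001385  , -0.00099554, -0.002256  , -0.00225215, -0.00157529,
        0.00128561, -0.00061166]), 'effort': array([-1.96021119e-04, -5.09171140e+01, -8.18437245e-02, -2.36829329e+01,
       -6.16054516e-02,  3.43978743e-02,  5.72748854e-05]), 'position': array([274.22541933, 616.20255161, 221.6260414 ]), 'eef_rot': array([-6.52829474e-01, -3.07268508e+00,  2.68936602e-03]), 'ft_force': array([-0.4128457 , -0.43701723,  0.22545339]), 'torque': array([ 0.00110624, -0.03605123, -0.02496609]), 'gripper_width': 87.29335309778007}
```

View pics/top0b.png

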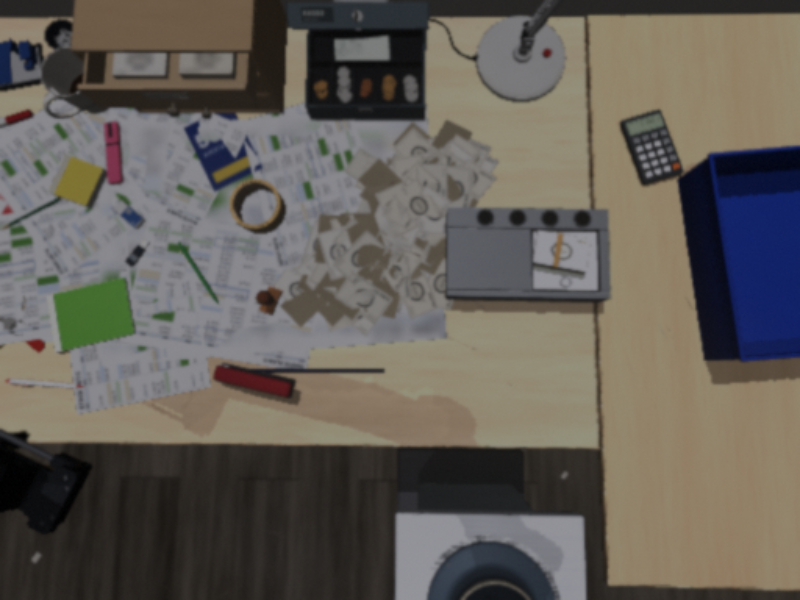

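View pics/scene0.png

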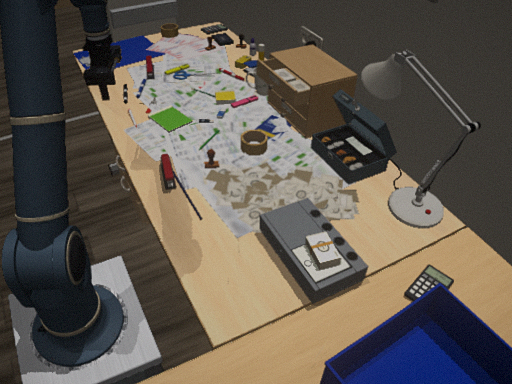

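The top view shows the unit at about (445–610, 208–300) in the enlarged picture. The white hatch and pack are at about (531–600, 230–290), and the plain top lies to the left, which is world +y. Next, an enlarged crop.

```bash
python3 - <<'E'
from h import *
a=cv2.imread('pics/top0.png')[125:200,278:398]
cv2.imwrite('pics/top0c.png',cv2.resize(a,None,fx=6,fy=6,interpolation=cv2.INTER_CUBIC))
d=np.load('pics/top0.npy')
v,u=np.mgrid[125:200,278:398]; W=world('top',d,u.ravel(),v.ravel())
k=(W[:,2]>54)&(W[:,2]<66); print('unit top rect',cv2.minAreaRect(W[k,:2].astype(np.float32)),np.median(W[k,2]))
for q in (v.ravel()*0+1,):
  pass
k=(W[:,2]>78)&(W[:,2]<100);print('pack',k.sum(),cv2.minAreaRect(W[k,:2].astype(np.float32)),np.median(W[k,2]))
E
```

```text
unit top rect ((589.9295043945312, -62.03739929199219), (277.3011779785156, 155.92138671875), 89.38875579833984) 60.54439674558816
pack 754 ((587.1719360351562, -112.26907348632812), (89.30747985839844, 56.75506591796875), 79.57876586914062) 85.22511403601843
```

View pics/top0c.png

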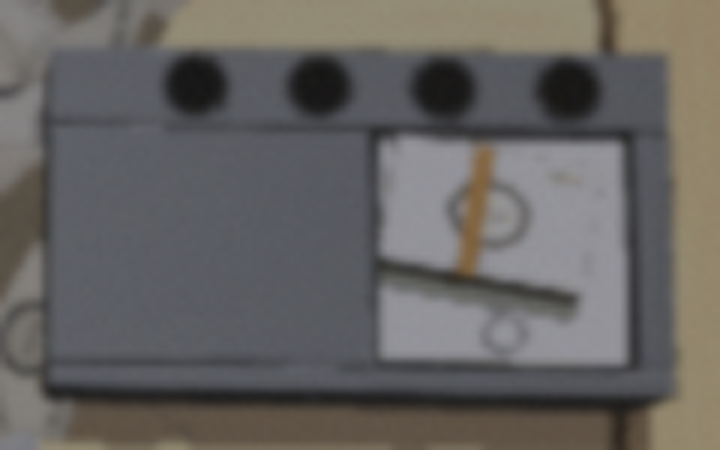

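The crop shows the hatch, centred near (504, 250), with its press mark at (504, 332). The pack lies on it with its long side along world y, turned about -10°. That contradicts the brief, which says the 91 mm side runs along the unit's x. The depth footprint (89 x 57 mm, top z 85) backs the picture, so I go with the measurement.

Estimates:
- Unit origin: about (577, -124), yaw about -0.6°
- Press mark: about (538, -124)
- Pack centre: (587, -112), with its near end at y ≈ -161

Plan: turn the jaws along world x with a 20 mm gap, come down at y ≈ -187, and push along +y.

```bash
Z='[0,0,0.115]'; python3 -m inch '{"xyz":[[0,0,0],[0,0,0],[0,0,0],[0,0,0],[0,0,0]],"rotation":[[0,0,0.115],[0,0,0.115],[0,0,0.115],[0,0,0.115],[0,0,0.115]],"claw":[2,2,2,2,2]}'
python3 -m inch '{"xyz":[[0,0,0],[0,0,0],[0,0,0],[0,0,0],[0,0,0]],"rotation":[[0,0,0.115],[0,0,0.115],[0,0,0.115],[0,0,0.115],[0,0,0.115]],"claw":[2,2,2,2,2]}'
python3 - <<'E'
from h import *
s=r.get_state();print(R.from_rotvec(s['eef_rot']).as_matrix().round(3),s['joints'].round(2))
E
```

```text
clock: 0.52
position: [273.8, 614.2, 218.2]
eef_rot: [1.532, 2.742, -0.013]
ft_force: [1.0, 0.0, 0.7]
gripper_width: 61.7
clock: 0.93
position: [272.9, 612.5, 215.0]
eef_rot: [2.276, 2.158, -0.021]
ft_force: [0.5, -0.6, -0.3]
gripper_width: 28.3
[[ 0.053  0.999 -0.006]
 [ 0.998 -0.053 -0.013]
 [-0.013 -0.005 -1.   ]] [-1.36  0.48  0.21  1.55 -0.11  1.14 -1.18]
```

```bash
python3 -m inch '{"xyz":[[-3.8,1.5,-0.1],[-3.8,1.5,-0.1],[-3.8,1.5,-0.1],[-3.8,1.5,-0.1],[-3.8,1.5,-0.1]],"rotation":[[0,0,0.05],[0,0,0],[0,0,0],[0,0,0],[0,0,0]],"claw":[2,2,2,2,2]}'
python3 -m inch '{"xyz":[[-3.8,1.5,-0.1],[-3.8,1.5,-0.1],[-3.8,1.5,-0.1],[-3.8,1.5,-0.1],[-3.8,1.5,-0.1]],"rotation":[[0,0,0],[0,0,0],[0,0,0],[0,0,0],[0,0,0]],"claw":[2,2,2,2,2]}'
python3 -m inch '{"xyz":[[-3.8,1.5,-0.1],[-3.8,1.5,-0.1],[-3.8,1.5,-0.1],[-3.8,1.5,-0.1],[-3.8,1.5,-0.1]],"rotation":[[0,0,0],[0,0,0],[0,0,0],[0,0,0],[0,0,0]],"claw":[2,2,2,2,2]}'
python3 - <<'E'
from h import *
s=r.get_state();print(R.from_rotvec(s['eef_rot']).as_matrix().round(3),s['joints'].round(2))
E
```

```text
clock: 1.35
position: [323.4, 418.9, 216.4]
eef_rot: [2.318, 2.114, -0.028]
ft_force: [0.5, -0.3, 1.2]
gripper_width: 20.4
clock: 1.77
position: [378.7, 218.0, 222.4]
eef_rot: [2.316, 2.117, -0.032]
ft_force: [0.4, 0.5, 1.3]
gripper_width: 19.7
clock: 2.18
position: [433.9, 17.4, 229.7]
eef_rot: [2.316, 2.12, -0.03]
ft_force: [0.8, 0.5, 1.2]
gripper_width: 20.4
[[ 0.088  0.996 -0.013]
 [ 0.996 -0.088 -0.014]
 [-0.015 -0.012 -1.   ]] [-0.72  0.06  0.61  2.08 -0.02  1.03 -0.19]
```

```bash
python3 -m inch '{"xyz":[[-3.2,2.6,0],[-3.2,2.6,0],[-3.2,2.6,0],[-3.2,2.6,0],[-3.2,2.6,0]],"rotation":[[-0.013,0.014,-0.088],[0,0,0],[0,0,0],[0,0,0],[0,0,0]],"claw":[2,2,2,2,2]}'
python3 -m inch '{"xyz":[[-3.2,2.3,1],[-1,0.5,3],[0,0,3],[0,0,2],[0,0,0]],"rotation":[[0,0,0],[0,0,0],[0,0,0],[0,0,0],[0,0,0]],"claw":[2,2,2,2,2]}'
python3 - <<'E'
from h import *
s=r.get_state();print(R.from_rotvec(s['eef_rot']).as_matrix().round(3),s['joints'].round(2))
E
```

```text
clock: 2.6
position: [552.1, -145.1, 229.5]
eef_rot: [-2.232, -2.204, -0.001]
ft_force: [0.6, 1.4, 0.6]
gripper_width: 20.1
clock: 3.02
position: [584.8, -201.1, 135.3]
eef_rot: [2.243, 2.192, -0.005]
ft_force: [-1.0, 0.4, 0.3]
gripper_width: 20.2
[[ 0.023  1.     0.002]
 [ 1.    -0.023 -0.006]
 [-0.006  0.002 -1.   ]] [-0.21  0.53  0.66  1.79 -0.38  0.95  0.58]
```

```bash
python3 -m inch '{"xyz":[[0.4,0,2.5],[0.4,0,2],[0,0,1.4],[0,0,0.3],[0,0,0]],"rotation":[[0,0,-0.022],[0,0,0],[0,0,0],[0,0,0],[0,0,0]],"claw":[2,2,2,2,2]}'
python3 - <<'E'
from h import *
p,d=snap('top','top1'); snap('scene','scene1')
a=cv2.imread('pics/top1.png')[115:205,270:410];b=cv2.imread('pics/scene1.png')[180:310,240:390]
f=lambda i:cv2.resize(i,(600,int(600*i.shape[0]/i.shape[1])),interpolation=cv2.INTER_CUBIC)
cv2.imwrite('pics/s1.png',f(b))
v,u=np.mgrid[125:200,278:400]; W=world('top',d,u.ravel(),v.ravel())
k=(W[:,2]>79)&(W[:,2]<92);print('pack',k.sum(),W[k].min(0),W[k].max(0),cv2.minAreaRect(W[k,:2].astype(np.float32)))
E
```

```text
clock: 3.43
position: [586.1, -193.4, 73.1]
eef_rot: [2.216, 2.217, -0.004]
ft_force: [0.0, -0.5, -0.1]
gripper_width: 20.0
pack 755 [ 552.7525425  -199.37446666   79.13384381] [622.22826698 -65.58528805  89.24704789] ((584.3494873046875, -131.95602416992188), (129.96849060058594, 57.4178352355957), 80.71378326416016)
```

View pics/s1.png

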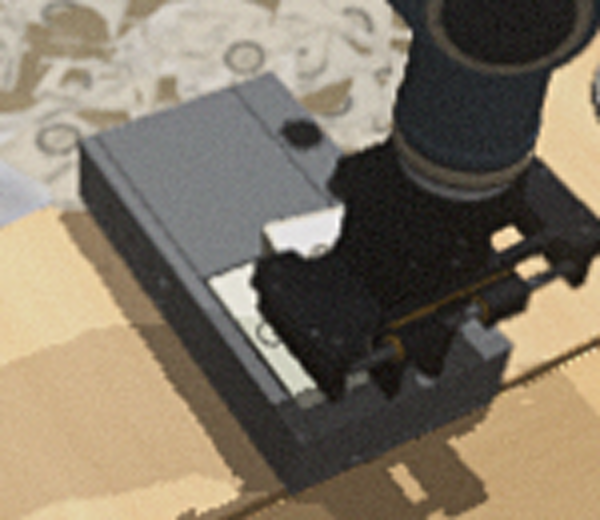

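The picture shows the fingertips standing over the right end of the unit, clear of the pack. Going down to z ≈ 68 and starting the push.

```bash
python3 -m inch '{"xyz":[[0,0,0.3],[0.5,0,0.2],[0.5,0,0],[0.7,0,0],[0.7,0,0]],"rotation":[[0,0,0],[0,0,0],[0,0,0],[0,0,0],[0,0,0]],"claw":[2,2,2,2,2]}'
```

```text
clock: 3.95
position: [589.2, -171.1, 73.2]
eef_rot: [2.213, 2.207, 0.004]
ft_force: [0.5, 0.0, 0.1]
gripper_width: 19.7
```

```bash
python3 -m inch '{"xyz":[[0,-0.2,0.4],[0,0,0.2]],"rotation":[[0,0,0],[0,0,0]],"claw":[2,2]}'; python3 -m inch '{"xyz":[[0.8,0,0.05],[0.8,0,0.05]],"rotation":[[0,0,0],[0,0,0]],"claw":[2,2]}'
```

```text
clock: 4.12
position: [588.2, -168.3, 67.6]
eef_rot: [2.209, 2.211, 0.007]
ft_force: [-0.2, -1.3, 0.4]
gripper_width: 20.0
clock: 4.28
position: [588.0, -153.7, 66.4]
eef_rot: [2.211, 2.206, 0.005]
ft_force: [0.2, -1.1, 1.0]
gripper_width: 19.9
```

```bash
python3 -m inch '{"xyz":[[0.9,-0.05,-0.05],[0.9,-0.05,-0.05],[0.9,-0.05,0]],"rotation":[[0,0,0],[0,0,0],[0,0,0]],"claw":[2,2,2]}'; python3 -m inch '{"xyz":[[0.9,-0.05,0],[0.9,-0.05,0]],"rotation":[[0,0,0],[0,0,0]],"claw":[2,2]}'; python3 - <<'E'
from h import *
p,d=snap('scene','scene2');p,d=snap('top','top2')
a=cv2.imread('pics/scene2.png')[180:310,240:390]
cv2.imwrite('pics/s2.png',cv2.resize(a,(600,520),interpolation=cv2.INTER_CUBIC))
E
```

```text
clock: 4.53
position: [586.0, -124.3, 66.8]
eef_rot: [2.212, 2.206, 0.004]
ft_force: [0.0, -1.5, 0.9]
gripper_width: 20.1
clock: 4.7
position: [585.0, -103.9, 66.7]
eef_rot: [2.211, 2.207, 0.004]
ft_force: [-0.8, -1.4, 0.8]
gripper_width: 20.0
```

View pics/s2.png

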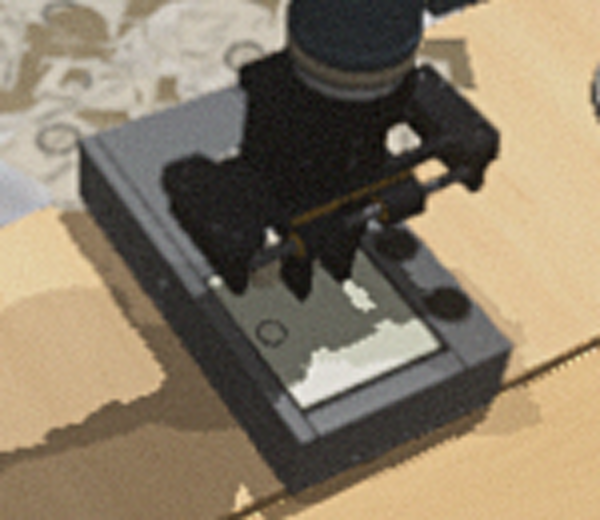

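The pack is sliding ahead of the fingertips, at about (265, 265), and the hatch is still shut. I keep pushing to y ≈ -54.

```bash
python3 -m inch '{"xyz":[[0.9,0,0],[0.9,0,0],[0.8,0,0]],"rotation":[[0,0,0],[0,0,0],[0,0,0]],"claw":[2,2,2]}'; python3 -m inch '{"xyz":[[0.7,0,0],[0.5,0,0],[0.2,0,0]],"rotation":[[0,0,0],[0,0,0],[0,0,0]],"claw":[2,2,2]}'
```

```text
clock: 5.05
position: [584.7, -76.2, 66.2]
eef_rot: [2.211, 2.207, 0.004]
ft_force: [-0.6, -1.4, 0.3]
gripper_width: 20.0
clock: 5.3
position: [585.0, -59.2, 66.1]
eef_rot: [2.209, 2.209, 0.004]
ft_force: [0.4, -0.4, 0.7]
gripper_width: 19.9
```

```bash
python3 -m inch '{"xyz":[[-1,0,-0.1],[-2,0,-1],[-2,0,-2],[-1.5,-1,-3],[0,-1,-3]],"rotation":[[0,0,0],[0,0,0],[0,0,0],[0,0,0],[0,0,0]],"claw":[2,2,2,0,0]}'; python3 -m inch '{"xyz":[[0,-1,-1],[0,0,0],[0,0,0],[0,0,0],[0,0,0]],"rotation":[[0,0,-0.12],[0,0,-0.12],[0,0,-0.12],[0,0,-0.12],[0,0,-0.12]],"claw":[0,0,0,0,0]}'
python3 - <<'E'
from h import *
s=r.get_state();print(R.from_rotvec(s['eef_rot']).as_matrix().round(3),s['joints'].round(2))
p,d=snap('top','top3')
v,u=np.mgrid[125:200,278:400]; W=world('top',d,u.ravel(),v.ravel())
k=(W[:,2]>79)&(W[:,2]<90)&(W[:,1]>-60);print('pack',k.sum(),W[k].min(0),W[k].max(0),cv2.minAreaRect(W[k,:2].astype(np.float32)))
a=cv2.imread('pics/top3.png')[115:205,270:410]
cv2.imwrite('pics/t3.png',cv2.resize(a,(700,450),interpolation=cv2.INTER_CUBIC))
E
```

```text
clock: 5.72
position: [560.4, -124.0, 153.6]
eef_rot: [2.211, 2.223, -0.011]
ft_force: [-0.2, -0.0, 1.5]
gripper_width: 13.2
clock: 6.13
position: [550.0, -133.8, 172.4]
eef_rot: [1.432, 2.778, -0.008]
ft_force: [0.3, -1.0, -0.3]
gripper_width: 0.3
[[-0.58   0.815  0.012]
 [ 0.815  0.58  -0.012]
 [-0.017  0.003 -1.   ]] [-0.28  0.37  0.56  1.89 -0.23  0.94  1.  ]
pack 737 [548.35010477 -42.98122373  79.02509355] [604.19239383  44.97580471  89.0938933 ] ((576.2606201171875, 1.0049476623535156), (55.811702728271484, 87.9642105102539), 0.03517363965511322)
```

View pics/t3.png

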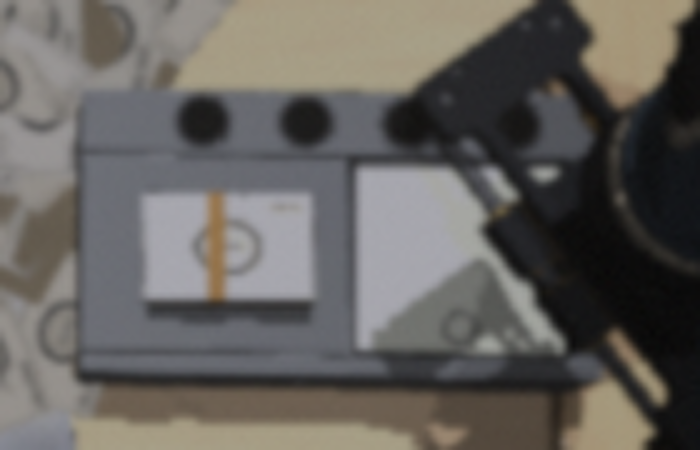

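The pack lies square on the plain top at (576, 1), which is unit y ≈ 125 and clear of the hatch. The mark is visible at (461, 326) in the crop. I locate it and finish the quarter turn so the jaws lie across the mark.

```bash
python3 -m inch '{"xyz":[[0,0,0],[0,0,0],[0,0,0],[0,0,0],[0,0,0]],"rotation":[[0.012,0.012,-0.12],[0,0,-0.12],[0,0,-0.12],[0,0,-0.12],[0,0,-0.12]],"claw":[0,0,0,0,0]}'; python3 -m inch '{"xyz":[[0,0,0],[0,0,0],[0,0,0]],"rotation":[[0,0,-0.12],[0,0,-0.12],[0,0,-0.1]],"claw":[0,0,0]}'
python3 - <<'E'
from h import *
s=r.get_state();print(R.from_rotvec(s['eef_rot']).as_matrix().round(3),s['joints'].round(2),s['position'])
d=np.load('pics/top3.npy'); print('mark',world('top',d,362.2,180.2), 'crop0 mark',world('top',np.load('pics/top0.npy'),278+504/6,125+332/6))
E
```

```text
clock: 6.6
position: [548.0, -138.8, 172.4]
eef_rot: [-0.54, -3.09, 0.018]
ft_force: [-0.6, 0.6, -0.1]
gripper_width: 0.4
clock: 6.85
position: [546.9, -141.5, 171.9]
eef_rot: [-0.0, -3.134, 0.016]
ft_force: [0.0, 0.7, -0.0]
gripper_width: 0.2
[[-1.     0.    -0.008]
 [ 0.     1.    -0.01 ]
 [ 0.008 -0.01  -1.   ]] [-0.1   0.35  0.35  1.87 -0.13  0.95  1.87] [ 546.90736079 -141.48749038  171.91770089]
mark [ 539.04765174 -125.12980376   62.1498561 ] crop0 mark [ 538.73446405 -124.6752653    61.8663183 ]
```

```bash
python3 -m inch '{"xyz":[[0.4,0.8,2],[0.3,0.8,3],[0,0,2.5],[0,0,0.8],[0,0,0.3]],"rotation":[[-0.01,-0.008,0],[0,0,0],[0,0,0],[0,0,0],[0,0,0]],"claw":[0,0,0,0,0]}'; python3 - <<'E'
from h import *
s=r.get_state();print(R.from_rotvec(s['eef_rot']).as_matrix().round(3),s['position'])
E
```

```text
clock: 7.27
position: [540.9, -130.7, 85.4]
eef_rot: [0.025, 3.135, -0.002]
ft_force: [0.3, -0.1, -0.7]
gripper_width: 0.3
[[-1.     0.016  0.006]
 [ 0.016  1.    -0.001]
 [-0.006 -0.001 -1.   ]] [ 540.92793022 -130.72174765   85.38919778]
```

```bash
python3 -m inch '{"xyz":[[0.05,0.5,0.9],[0,0.1,0.4],[0,0,0]],"rotation":[[0,0,0],[0,0,0],[0,0,0]],"claw":[0,0,0]}'
```

```text
clock: 7.52
position: [541.3, -125.9, 72.2]
eef_rot: [0.032, 3.134, -0.003]
ft_force: [-0.6, 0.3, -0.9]
gripper_width: 0.3
```

```bash
python3 -m inch '{"xyz":[[0.1,0.1,0.7],[0.1,0,0.3],[0,0,0.2]],"rotation":[[0,0,0],[0,0,0],[0,0,0]],"claw":[0,0,0]}';  python3 -m inch '{"xyz":[[0,0,0.2],[0,0,0.2]],"rotation":[[0,0,0],[0,0,0]],"claw":[0,0]}'
```

```text
clock: 7.77
position: [541.3, -124.9, 61.5]
eef_rot: [0.032, 3.129, -0.004]
ft_force: [0.5, -0.6, 0.3]
gripper_width: 0.8
clock: 7.93
position: [541.3, -125.0, 58.4]
eef_rot: [0.033, 3.129, -0.003]
ft_force: [-2.8, 0.5, 7.0]
gripper_width: 0.2
```

```bash
python3 -m inch '{"xyz":[[0,0,0.3],[0,0,0.3]],"rotation":[[0,0,0],[0,0,0]],"claw":[0,0]}';  python3 -m inch '{"xyz":[[0,0,0.3],[0,0,0.3]],"rotation":[[0,0,0],[0,0,0]],"claw":[0,0]}'
```

```text
clock: 8.1
position: [541.4, -125.0, 54.7]
eef_rot: [0.033, 3.129, -0.001]
ft_force: [-9.7, 2.2, 32.2]
gripper_width: 0.4
clock: 8.27
position: [541.4, -125.1, 54.8]
eef_rot: [0.035, 3.13, 0.005]
ft_force: [-9.6, 2.3, 26.3]
gripper_width: 0.4
```

The press reached the hard stop: z 54.7 at 32 N. Now I release straight up and away toward the front.

```bash
python3 -m inch '{"xyz":[[0,0,-2],[0.5,0,-4],[1,0,-4],[1,0,-4],[2,0,-3]],"rotation":[[0,0,0],[0,0,0],[0,0,0],[0,0,0],[0,0,0]],"claw":[0,0,0,0,0]}';  python3 -m inch '{"xyz":[[3,0,-2],[3,0,-1],[0,0,0],[0,0,0],[0,0,0]],"rotation":[[0,0,0],[0,0,0],[0,0,0],[0,0,0],[0,0,0]],"claw":[0,0,0,0,0]}'
for i in 1 2 3 4 5; do python3 -m inch '{"xyz":[[0,0,0],[0,0,0],[0,0,0],[0,0,0],[0,0,0]],"rotation":[[0,0,0],[0,0,0],[0,0,0],[0,0,0],[0,0,0]],"claw":[0,0,0,0,0]}' | tr '\n' ' '; echo; done
python3 - <<'E'
from h import *
p,d=snap('top','top4'); snap('scene','scene4')
v,u=np.mgrid[125:200,278:345]; W=world('top',d,u.ravel(),v.ravel())
k=(W[:,2]>79)&(W[:,2]<90)&(W[:,1]>-60);print('pack',k.sum(),cv2.minAreaRect(W[k,:2].astype(np.float32)))
a=cv2.imread('pics/scene4.png')[150:310,220:400]
cv2.imwrite('pics/s4.png',cv2.resize(a,(630,560),interpolation=cv2.INTER_CUBIC))
E
```

```text
clock: 8.68
position: [493.4, -123.9, 226.6]
eef_rot: [0.034, 3.138, 0.006]
ft_force: [1.7, 0.8, 1.0]
gripper_width: 0.1
clock: 9.1
position: [432.9, -124.5, 266.8]
eef_rot: [0.037, 3.117, 0.007]
ft_force: [-0.5, -0.4, 0.1]
gripper_width: 0.4
clock: 9.52 position: [434.7, -124.1, 263.8] eef_rot: [0.036, 3.123, 0.005] ft_force: [-0.3, -0.4, -0.7] gripper_width: 0.4 
clock: 9.93 position: [435.0, -123.9, 262.6] eef_rot: [0.035, 3.125, 0.004] ft_force: [0.3, -0.1, 0.2] gripper_width: 0.1 
clock: 10.35 position: [434.9, -124.0, 262.9] eef_rot: [0.036, 3.125, 0.004] ft_force: [0.4, -0.8, -0.1] gripper_width: 0.5 
clock: 10.77 position: [434.9, -124.0, 263.0] eef_rot: [0.036, 3.125, 0.004] ft_force: [-0.3, -0.4, 0.9] gripper_width: 0.5 
clock: 11.18 position: [434.9, -124.0, 262.9] eef_rot: [0.036, 3.125, 0.004] ft_force: [-0.2, -0.5, 0.5] gripper_width: 0.7 
pack 737 ((576.3948974609375, 0.9034042358398438), (56.48908996582031, 88.00933837890625), 0.11694233119487762)
```

View pics/s4.png

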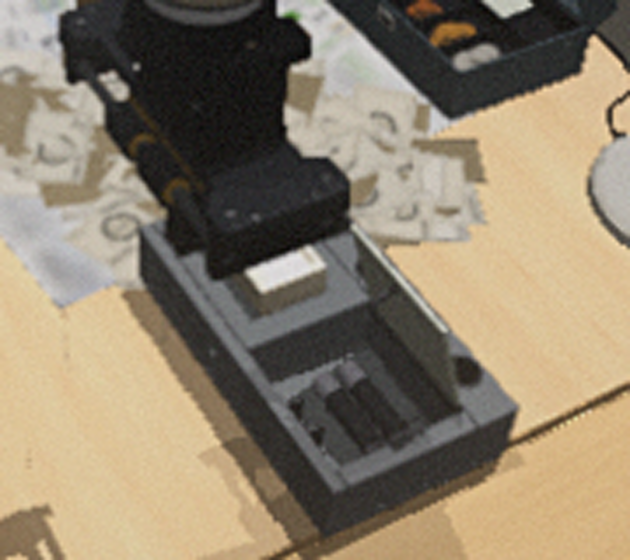

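The hatch stands open, at about (400–455, 300–400), and the pack is flat on the plain top. I check the hatch's angle and stillness by depth before handing in.

```bash
for i in 1 2; do python3 -m inch '{"xyz":[[0,0,0],[0,0,0],[0,0,0],[0,0,0],[0,0,0]],"rotation":[[0,0,0],[0,0,0],[0,0,0],[0,0,0],[0,0,0]],"claw":[0,0,0,0,0]}' >/dev/null; done
python3 - <<'E'
from h import *
p,d=snap('top','top5')
v,u=np.mgrid[110:200,340:392]
for D in (np.load('pics/top4.npy'),d):
    W=world('top',D,u.ravel(),v.ravel())
    k=(W[:,2]>75)&(W[:,2]<175)&(W[:,0]>560)&(W[:,0]<650)&(abs(W[:,1]+124)<45); Q=W[k]
    t=Q[Q[:,2]>np.percentile(Q[:,2],80)].mean(0)
    print(k.sum(),Q.min(0).round(),Q.max(0).round(),t, np.arctan2(t[2]-57,626-t[0]))
print(r.get_state()['clock']); print(r.hand_in())
E
```

```text
168 [ 579. -168.   80.] [624. -79. 158.] [ 597.57091091 -126.6483381   155.81529145] 1.2906624399401463
168 [ 579. -169.   78.] [624. -80. 159.] [ 597.61310633 -121.14442149  155.84412738] 1.2911342744212215
12.1667
the job is handed in; nothing more can be done
None
```

I slid the pack off the hatch with the fingertips, pressed the hatch on its mark and let it pop open, then handed the job in at about 12.2 s. No verdict was reported.

- **Pack:** it lies square on the plain top, centred about 125 mm from the hatch centre along the unit's y. Its position did not change when the hatch opened.
- **Press:** the fingertips reached z 54.7 mm at 32 N, which is the hard stop.
- **Hatch:** depth puts it at about 1.29 rad, slightly over the stated 1.25 stop and within measuring error. It read the same in two pictures about 0.9 s apart.
- **Arm:** it stands clear of everything, with about 0 N on the wrist.
- **Bystanders:** the arm never worked near the stapler, stamp or tape roll. I did not measure their positions again at the end.
- **Disagreement with the brief:** the pack's long side ran along the unit's y at the start, about 10° off, not along its x as stated. I went by the measurement.

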